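# Finish the display tray: ring cone and long ring bar onto their outlines

## Task

Finish laying out the display tray to match the outlines drawn on it: stand the ring cone upright in the round outline, and lay the long ring bar, now standing on end in the caddy, flat in the long outline with its slotted side up. The bar's place is tight between two taller stands, so first lay it down on the open counter, let go, and take it again by its middle; lower it under control, never letting it drop or topple over. Leave the other things where they are.

Things in the scene. Friction and masses are not known exactly. Their poses are not given: they have to be found in the camera images.
- long_bar: Oak block 150 x 50 x 34 mm, 0.13 to 0.21 kg, standing loosely on end in a caddy cell. Origin: centre of its lower end; z up along its length, y across its 50 mm width (plain sides, to grip), x across its 34 mm thickness. Two 5 mm wide slots run the length of the face towards -x, which looks towards the robot at the start (within 30 deg); the plain bottom faces +x. Laid properly its x axis points down.
- bar_mid (a point): Centre of the long ring bar: half way along its length (75 mm from either end), in the middle of its width and thickness (17 mm above the surface when it lies flat).
- tray: Fixed display tray, 220 (x) by 304 (y) mm, black floor 10 mm above the counter, wooden rim 6 mm wide and 22 mm high, thin white outlines drawn on the floor. Origin: centre of its underside, on the counter; x away from the robot, y to the left along its long side, z up.
- bar_outline (a point): Centre of the long outline (164 along tray y by 64 mm along tray x) on the tray floor, in the row nearer the robot. The bar lies along tray y, either end left. Its ends come 18 mm from the two stands left and right of it.
- circle_outline: Round outline, 72 mm inside, drawn on the tray floor in the far row, left or right. Origin: its centre, on the tray floor (10 mm above the counter).
- cone: Ring cone, oak, 113 mm tall, 0.08 to 0.13 kg: foot 56 mm across and 10 mm high, then tapering from 42 mm across at 13 mm height to 14 mm at 108 mm (about 24 mm across at 75 mm height). Stands upright on the counter between tray and caddy. Origin: centre of its underside, z up.
- caddy: Fixed wooden caddy, 66 (x) by 210 (y) by 80 mm high, walls 6 mm, floor 6 mm thick, three cells in a row along y, 68 mm apart, each 54 (x) by 62 (y) mm; the long bar stands in any one of them and shows 76 mm above the walls. Origin: centre of its underside, z up.
- ring_box: Bystander: wooden ring box 60 x 60 x 45 mm, already in the square outline in the tray's far row. Origin: centre of its underside.
- bangle_stand: Bystander: T-shaped bangle stand, foot 48 x 42 mm, 115 mm tall, its crossbar 78 mm long along tray x; already in its outline at one end of the long outline. Origin: centre of its underside.
- pendant_stand: Bystander: upright board on a foot 48 x 42 mm, 113 mm tall, already in its outline at the other end of the long outline. Origin: centre of its underside.
- short_bar: Bystander: short ring bar, same section as the long one but 82 mm long, standing in another cell of the caddy (top 88 mm above the counter). Origin: centre of its lower end.
- jar: Bystander: small jar, 42 mm across, 82 mm tall, in the remaining cell of the caddy. Origin: centre of its underside.
- small_box: Bystander: white ring box 50 x 50 x 38 mm on the counter, beyond the tray. Origin: centre of its underside.
- pin_dish: Bystander: white dish 90 mm across, 22 mm high, on the counter beyond the open space between tray and caddy. Origin: centre of its underside.
- dust_brush: Bystander: flat dusting brush, 170 mm long, lying on the counter left of and close to the robot. Origin: centre of its underside.
There are look-alikes about, which are no part of the job. What is shaped like the long_bar but green or turquoise is not meant.

How it is judged:
On the way:
1. the long bar lies on the counter, off its outline, and is let go (height (world z) of bar_mid below 0.035 m and horizontal distance between bar_mid and bar_outline above 0.1 m and contact force between the fingers and long_bar below 0.3 N), for 0.2 s.
At the end, for the whole second after the job is handed in: Bar flat on the tray floor, slotted side up (6 deg), its centre within 12 mm of the long outline's and along it within 8.5 deg; cone upright on the tray floor (3.5 deg), within 12 mm of the circle's centre; both at rest (horizontal distance between bar_mid and bar_outline below 0.012 m and angle between the z axis of long_bar and the y axis of tray, either way round below 0.15 rad and angle between long_bar's own x axis and vertical above 3.04 rad and z of bar_mid in the frame of tray below 0.032 m and linear speed of each of long_bar, cone below 0.02 m/s and horizontal distance between cone and circle_outline below 0.012 m and angle between cone's own z axis and vertical below 0.06 rad and z of cone in the frame of tray below 0.015 m); the robot touches nothing.
It fails at once if the long bar is dropped or topples over (spins faster than 7 rad/s) (angular speed of long_bar above 7 rad/s).
It fails at once if a piece already in the tray is shifted more than 15 mm (distance of any of ring_box, bangle_stand, pendant_stand from where it was at the start of the episode above 0.015 m).
It fails at once if another bystander is shifted more than 25 mm (distance of any of short_bar, jar, small_box, pin_dish, dust_brush from where it was at the start of the episode above 0.025 m).
It fails at once if the long bar or the cone is set down hard on the tray (over 60 N) (contact force between any of long_bar, cone and tray above 60 N).
It also fails if it takes over 70 s, if anything falls off the work surface, if the arm or the gripper's body presses on something with over 40 N, if the wrist force passes 120 N, or if a joint passes its speed limit or range.

## Robot

A 6-joint arm with a two-finger parallel gripper is mounted at the origin on the work surface. World frame = base frame: x ahead of the robot, y to its left, z up, the work surface at z = 0. Lengths are in m, angles in rad, forces in N, time in s.
With the tool pointing down it reaches from about 0.275 to 0.875 m from the base axis. Payload 12.5 kg.
Tool frame: the origin (TCP) lies on the centre line of the jaws, within the pads' length; the fingertips stand r.finger_overhang ahead of it and the grasp point (between the pads) lies 3 mm ahead of it (r.finger_overhang is the distance from the TCP to the fingertips, in m); z points along the fingers, y is the direction in which the jaws open and shut (so a half turn about z gives the same grasp; the last joint's range is limited). The gripper opens to 85 mm and grips with 20 to 120 N. Pads are 22 mm wide; open, the fingers measure 114 mm over their backs; the gripper's body (76 mm by 85 mm) begins 54 mm behind the grasp point. The pads swing forward as they close: fully open they stand 13 mm farther back than shut.
Start: joints at [-1.3, 0.351, 1.652, -0, 1.139, -0.085], TCP at [0.192, -0.516, 0.217] pointing down, gripper open.
Joint ranges: [-2.75, 2.75], [-0.79, 2.1], [0.01, 2.65], [-1.57, 4.71], [0.07, 3.14], [-2.87, 2.87]. Speed limits (rad/s): [2.22, 2.22, 2.79, 3.14, 3.14, 3.14].

## Interface

Orientations are given as a unit quaternion [x, y, z, w].
In Python, from cell import r, optics gives the robot as it stands. The module is installed in compiled form; this text tells all that it offers. Calls block until the motion is done:
- r.move_to(position, orientation): joint-space move of the TCP to a pose.
- r.move_linear(position, rot=None, vel=0.15): straight line of the TCP; rot=None keeps the orientation; vel is the mean speed in m/s.
- r.set_joints(angles): joint-space move.
- r.set_gripper(opening, squeeze=None): opening from 0.0 (shut) to 1.0 (fully open); squeeze is the grip in N (None keeps the last); returns when the fingers have stopped.
- r.sleep(seconds).
- r.inverse_kinematics(position, orientation): joint angles nearest the present ones, or None.
- optics.get_image(name): name is "scene" or "top" or "wrist"; returns a dict with "pixels" (400x640x3 uint8, red, green, blue), "depth" (400x640 float32, m along the optical axis (not along the pixel's ray), 0 where there is no reading), "fx", "fy", "cx", "cy" (pixels), "D" ([k1, k2, p1, p2, k3] as OpenCV has them; the pictures are not rectified), "camera_from_world" (4x4, takes a point from world to camera coordinates); the wrist camera has in their place "mount" (4x4, takes a point from camera to tool coordinates, whose origin is the TCP and whose axes are the flange's). Camera axes: x right, y down, z forward; pixel columns grow to the right and rows downward; lengths in m; the calibration is good to about 2 mm. A picture is of the moment at which its call begins: read the wrist's pose just before it.
A pose or a line that the arm cannot do raises r.PlanningError and nothing moves.
- r.hand_in(): hands the job in, once; it reports no verdict.
Readings, each from a call of its own:
- r.current_t(): time.
- r.current_q(): joint angles.
- r.current_qvel(): joint speeds.
- r.current_effort(): joint torques, N m.
- r.current_tool_pos(): TCP position.
- r.current_ee_rot(): TCP orientation.
- r.current_contact_force(): force on the tool from outside, world axes, zero at the start.
- r.current_torque(): the same for the moment, N m.
- r.current_opening(): opening from 0.0 (shut) to 1.0 (fully open).
Only numpy, scipy, OpenCV 4.12 (cv2) and the standard library are available. Lean on these libraries where they do the work, as an engineer would, in place of code of your own. Each camera call takes 0.05 s, during which the arm holds its last target.

## Working session

There is one attempt and no reset: what is moved stays moved. The work goes in short steps, each a Python script; the robot and the scene stay as the last script left them, time stands still between calls to the robot, and variables do not carry over. Pictures are saved under pics/ and viewed, and the job is handed in when it is done.

```bash
mkdir -p pics
cat > h.py <<'E'
import numpy as np, cv2
from cell import r, optics
from scipy.spatial.transform import Rotation as R
def shot(name, fn=None):
    p=np.array(r.current_tool_pos()); q=np.array(r.current_ee_rot())
    im=optics.get_image(name)
    if name=="wrist":
        T=np.eye(4);T[:3,:3]=R.from_quat(q).as_matrix();T[:3,3]=p
        im["wfc"]=T@np.array(im["mount"])
    else: im["wfc"]=np.linalg.inv(np.array(im["camera_from_world"]))
    im["K"]=np.array([[im["fx"],0,im["cx"]],[0,im["fy"],im["cy"]],[0,0,1.]])
    im["D"]=np.array(im["D"],float)
    if fn: cv2.imwrite("pics/"+fn,im["pixels"][:,:,::-1])
    return im
def rays(im,px):
    px=np.asarray(px,float).reshape(-1,1,2)
    n=cv2.undistortPoints(px,im["K"],im["D"]).reshape(-1,2)
    d=np.c_[n,np.ones(len(n))]@im["wfc"][:3,:3].T
    return im["wfc"][:3,3],d
def onplane(im,px,z):
    o,d=rays(im,px); return o+d*((z-o[2])/d[:,2])[:,None]
def bydepth(im,px):
    px=np.asarray(px).reshape(-1,2); o,d=rays(im,px)
    z=im["depth"][px[:,1].astype(int),px[:,0].astype(int)]
    return o+d*z[:,None]
def proj(im,P):
    cw=np.linalg.inv(im["wfc"])
    return cv2.projectPoints(np.asarray(P,float).reshape(-1,1,3),cv2.Rodrigues(cw[:3,:3])[0],cw[:3,3],im["K"],im["D"])[0].reshape(-1,2)
def tri(im1,p1,im2,p2):
    A=[];b=[]
    for im,p in((im1,p1),(im2,p2)):
        o,d=rays(im,[p]);d=d[0]/np.linalg.norm(d[0]);M=np.eye(3)-np.outer(d,d);A.append(M);b.append(M@o)
    return np.linalg.lstsq(np.vstack(A),np.hstack(b),rcond=None)[0]
E
python3 - <<'E'
from h import *
for n in("scene","top","wrist"):
    im=shot(n,n+"0.png"); print(n,im["wfc"].round(3).tolist(),im["fx"],im["D"],(im["depth"]>0).mean())
print(r.finger_overhang,r.current_t(),r.current_ee_rot())
E
```

```text
scene [[0.813, 0.419, -0.405, 0.963], [0.583, -0.598, 0.551, -0.585], [-0.012, -0.684, -0.73, 0.927], [0.0, 0.0, 0.0, 1.0]] 476.74977059463333 [0.00335748 0.         0.         0.         0.        ] 0.99594921875
top [[0.001, -0.982, 0.19, 0.271], [-1.0, -0.001, 0.001, 0.038], [-0.001, -0.19, -0.982, 1.248], [0.0, 0.0, 0.0, 1.0]] 443.65650929190707 [-0.06392888  0.          0.          0.          0.        ] 0.99587109375
wrist [[0.348, -0.887, -0.303, 0.271], [-0.937, -0.33, -0.112, -0.488], [-0.001, 0.323, -0.946, 0.373], [0.0, 0.0, 0.0, 1.0]] 295.38824988537874 [0.00647566 0.         0.         0.         0.        ] 0.99584765625
0.022 0.15 [ 9.84216782e-01  1.76966475e-01 -2.85553856e-05 -4.39055748e-04]
```

View pics/top0.png

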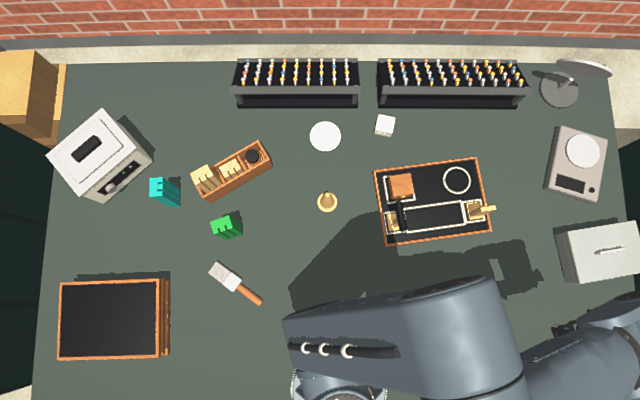

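View pics/scene0.png

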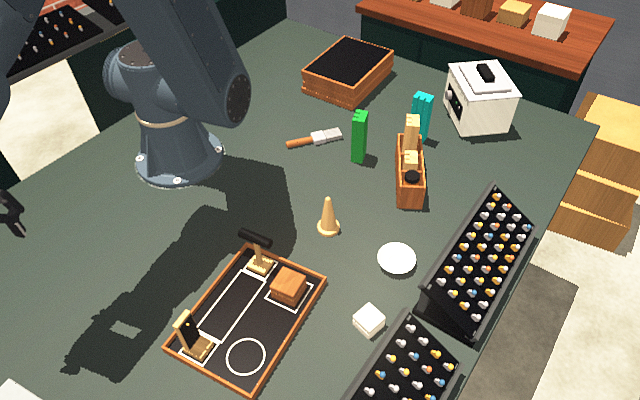

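View pics/wrist0.png

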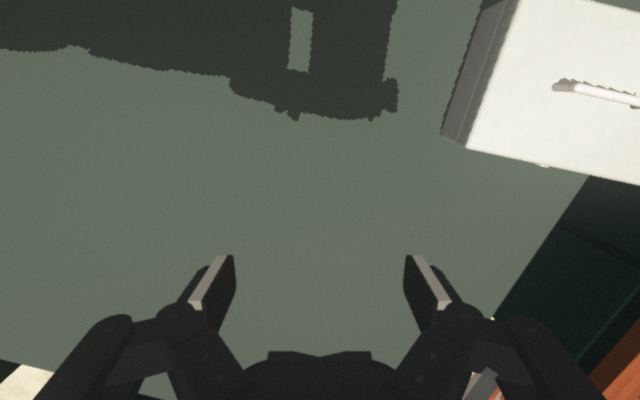

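Top view: the tray is at about (432,200) with the circle at (457,180), far right, and the long outline at (436,214). The cone is at (327,202) and the caddy at about (230,170). The taller oak bar is in the leftmost cell (205,178), with the short bar in the middle cell and the jar on the right. The green and turquoise blocks are the look-alikes. Next I'll get rough positions.

Run:
```python
from h import *
t=shot("top");s=shot("scene")
for n,p,z in [("circle",(457,180),.01),("tray TL",(374,170),.022),("TR",(477,158),.022),("BR",(491,233),.022),("BL",(387,244),.022),("cone foot",(327,203),.01),("cad L",(192,170),.08),("cadTop",(264,142),.08),("cadR",(272,160),.08),("cadB",(209,201),.08),("longtop",(204,178),.156),("short",(231,168),.088),("green",(222,222),.15),("turq",(160,188),.15),("dish",(325,136),.02),("small",(385,124),.038),("brush",(255,298),.01),("brush2",(215,268),.01)]:
    print(n,onplane(t,[p],z)[0].round(3), bydepth(t,[p])[0].round(3))
im=cv2.resize(t["pixels"][120:320,130:530,::-1],None,fx=2,fy=2,interpolation=cv2.INTER_CUBIC);cv2.imwrite("pics/topz.png",im)
im=cv2.resize(s["pixels"][60:240,280:480,::-1],None,fx=3,fy=3,interpolation=cv2.INTER_CUBIC);cv2.imwrite("pics/scz.png",im)
```

```text
circle [ 0.572 -0.346  0.01 ] [ 0.573 -0.346  0.008]
tray TL [ 0.598 -0.105  0.022] [ 0.599 -0.105  0.02 ]
TR [ 0.635 -0.405  0.022] [ 0.642 -0.413 -0.001]
BR [ 0.417 -0.43   0.022] [ 0.42  -0.438  0.001]
BL [ 0.387 -0.137  0.022] [ 0.387 -0.136  0.023]
cone foot [0.505 0.029 0.01 ] [0.494 0.03  0.064]
cad L [0.583 0.399 0.08 ] [0.604 0.424 0.   ]
cadTop [0.663 0.204 0.08 ] [0.689 0.215 0.001]
cadR [0.611 0.18  0.08 ] [ 0.635  0.19  -0.003]
cadB [0.497 0.348 0.08 ] [0.508 0.363 0.021]
longtop [0.542 0.344 0.156] [0.542 0.344 0.156]
short [0.586 0.29  0.088] [0.587 0.291 0.087]
green [0.429 0.294 0.15 ] [0.429 0.293 0.152]
turq [0.517 0.458 0.15 ] [0.517 0.458 0.149]
dish [0.701 0.035 0.02 ] [0.706 0.035 0.007]
small [ 0.731 -0.138  0.038] [ 0.731 -0.138  0.039]
brush [0.24  0.227 0.01 ] [0.24  0.226 0.018]
brush2 [0.321 0.341 0.01 ] [0.32  0.338 0.019]
```

View pics/topz.png

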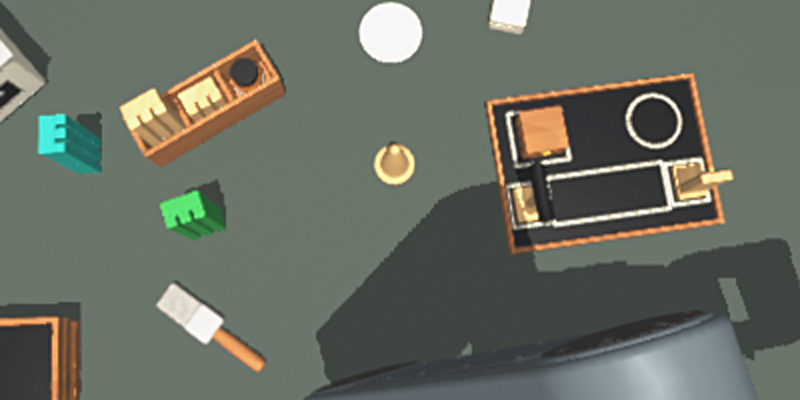

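View pics/scz.png

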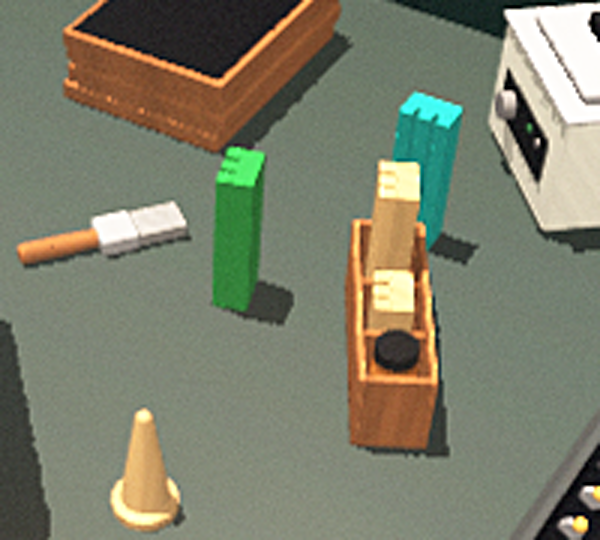

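```bash
cat >> h.py <<'E'
def tq(yaw,a=np.pi/2):
    """tool x horizontal heading = yaw when a=90deg (tool down); a=depression angle of tool z"""
    X=np.array([np.cos(yaw),np.sin(yaw),0]);Z=np.array([0,0,1.])
    z=np.cos(a)*X-np.sin(a)*Z; x=np.sin(a)*X+np.cos(a)*Z; y=np.cross(z,x)
    return R.from_matrix(np.c_[x,y,z]).as_quat()
E
python3 - <<'E'
from h import *
d=np.deg2rad
print(r.current_ee_rot(),tq(d(20.4)))
def t(n,p,q):
    s=r.inverse_kinematics(p,q); print(n,None if s is None else np.round(s,2))
t("look",[.42,-.22,.33],tq(d(7)))
for a in(40,45,50,55): t("grasp%d"%a,[.542,.344,.12],tq(d(28),d(a)))
for a in(40,45,50,55): t("up%d"%a,[.542,.344,.23],tq(d(28),d(a)))
for yaw in(28,0,-30,-60):
  for a in(40,50): 
    for p in([.5,.03,.02],[.45,.03,.02],[.45,.03,.13]): t(("lay",yaw,a,p),p,tq(d(yaw),d(a+90)))
t("place",[.48,-.27,.03],tq(d(7)));t("place",[.48,-.27,.03],tq(d(97)));t("place",[.48,-.27,.03],tq(d(-83)))
E
```

```text
[ 9.84218924e-01  1.76954871e-01 -2.67575975e-05 -2.85831920e-04] [ 9.84195608e-01  1.77084740e-01  3.01323000e-17 -5.42165651e-18]
look [-0.58  0.11  1.68  0.    1.35  0.87]
grasp40 [ 0.5   0.48  2.09  3.16  0.31 -1.58]
grasp45 [ 0.49  0.46  2.05  3.17  0.15 -1.6 ]
grasp50 None
grasp55 [ 0.49  0.45  1.94 -0.02  0.14  1.6 ]
up40 None
up45 [ 0.49  0.26  1.98 -0.04  0.12  1.61]
up50 [ 0.49  0.26  1.92 -0.02  0.26  1.59]
up55 [ 0.49  0.27  1.86 -0.01  0.4   1.58]
('lay', 28, 40, [0.5, 0.03, 0.02]) [ 0.1   0.89  1.44 -0.25  1.47  1.29]
('lay', 28, 40, [0.45, 0.03, 0.02]) [ 0.11  0.83  1.59 -0.24  1.39  1.32]
('lay', 28, 40, [0.45, 0.03, 0.13]) [ 0.11  0.66  1.58 -0.24  1.57  1.28]
('lay', 28, 50, [0.5, 0.03, 0.02]) [ 0.12  0.99  1.33 -0.28  1.66  1.3 ]
('lay', 28, 50, [0.45, 0.03, 0.02]) [ 0.13  0.92  1.49 -0.27  1.57  1.33]
('lay', 28, 50, [0.45, 0.03, 0.13]) [ 0.13  0.75  1.49 -0.28  1.73  1.29]
('lay', 0, 40, [0.5, 0.03, 0.02]) [-0.02  0.9   1.41 -0.02  1.53  1.55]
('lay', 0, 40, [0.45, 0.03, 0.02]) [-0.03  0.84  1.56 -0.02  1.44  1.55]
('lay', 0, 40, [0.45, 0.03, 0.13]) [-0.03  0.67 
[... 570 characters left out ...]
 0.02]) [-0.19  0.91  1.52  0.25  1.56  1.78]
('lay', -30, 50, [0.45, 0.03, 0.13]) [-0.19  0.74  1.53  0.25  1.72  1.83]
('lay', -60, 40, [0.5, 0.03, 0.02]) [-0.29  0.81  1.64  0.48  1.28  2.05]
('lay', -60, 40, [0.45, 0.03, 0.02]) [-0.31  0.75  1.77  0.48  1.21  2.  ]
('lay', -60, 40, [0.45, 0.03, 0.13]) [-0.31  0.56  1.76  0.45  1.4   2.09]
('lay', -60, 50, [0.5, 0.03, 0.02]) [-0.33  0.89  1.56  0.54  1.44  2.01]
('lay', -60, 50, [0.45, 0.03, 0.02]) [-0.35  0.84  1.7   0.52  1.37  1.95]
('lay', -60, 50, [0.45, 0.03, 0.13]) [-0.35  0.65  1.7   0.51  1.54  2.04]
place [-0.6   0.61  1.78 -0.    0.75  0.85]
place [-0.6   0.61  1.78 -0.    0.75 -0.72]
place [-0.6   0.61  1.78 -0.    0.75  2.42]
```

Run:
```python
from h import *
d=np.deg2rad
r.move_to([.43,-.20,.33],tq(d(7))); print(r.current_t())
im=shot("wrist","w1.png"); print(im["wfc"][:3,3])
import pickle; pickle.dump(im,open("w1.pkl","wb")); pickle.dump(shot("top","t1.png"),open("t1.pkl","wb"));pickle.dump(shot("scene","s1.png"),open("s1.pkl","wb"))
print(r.current_t())
```

```text
1.775
[ 0.51375727 -0.19178252  0.48686542]
1.925
```

View pics/w1.png

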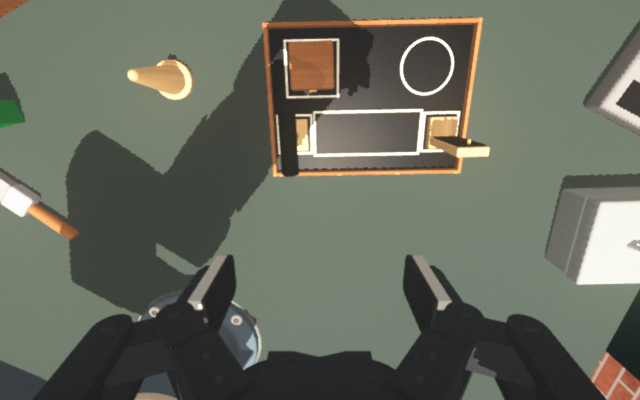

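The view shows the circle at (427,66), the long outline spanning about (313..422, 110..156), the cone foot at (172,80) with its tip at (133,75), and the tray rim. I'll take a second wrist view and extract from both.

Run:
```python
from h import *
d=np.deg2rad
r.move_to([.50,-.12,.30],tq(d(7))); print(r.current_t())
import pickle
im=shot("wrist","w2.png"); pickle.dump(im,open("w2.pkl","wb")) ; print(im["wfc"][:3,3])
r.move_to([.46,.24,.36],tq(d(28)));
im=shot("wrist","w3.png"); pickle.dump(im,open("w3.pkl","wb")); print(im["wfc"][:3,3])
r.move_to([.52,.17,.36],tq(d(28)));
im=shot("wrist","w4.png"); pickle.dump(im,open("w4.pkl","wb")); print(im["wfc"][:3,3])
print(r.current_t())
```

```text
2.4417
[ 0.58412371 -0.11093761  0.45674259]
[0.53525573 0.27674357 0.51703943]
[0.59554566 0.20620753 0.51674833]
4.425
```

View pics/w2.png

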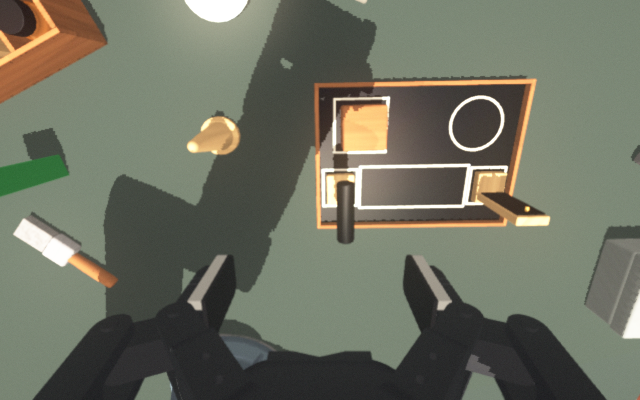

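View pics/w3.png

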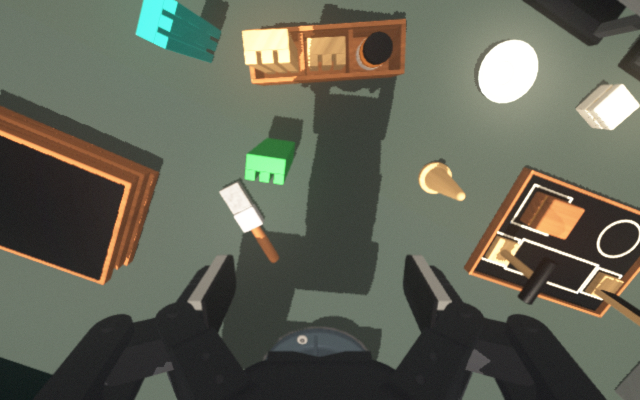

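View pics/w4.png

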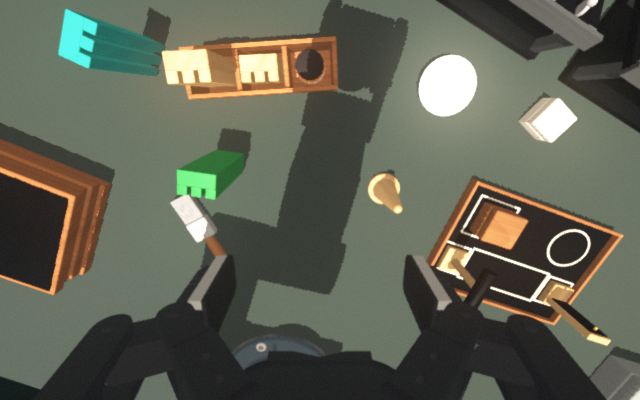

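Wrist views w3 and w4: the long bar's top face is at about (188,67) in w4 and (268,45) in w3. Its slots are on the robot side and the jar is in the right-hand cell. Next I'll extract precise positions.

```bash
cat > m.py <<'E'
from h import *
import pickle
W={k:pickle.load(open(k+".pkl","rb")) for k in("w1","w2","w3","w4","t1","s1")}
def hsv(im): return cv2.cvtColor(im["pixels"],cv2.COLOR_RGB2HSV)
def roi(m,x0,y0,x1,y1):
    o=np.zeros_like(m);o[y0:y1,x0:x1]=m[y0:y1,x0:x1];return o
def white(im): h=hsv(im); return ((h[...,1]<60)&(h[...,2]>150)).astype(np.uint8)*255
cc={}
for k,b,lb in(("w1",(392,30,462,102),(305,104,428,160)),("w2",(440,88,512,158),(355,158,472,214))):
    im=W[k]; m=roi(white(im),*b)
    c=max(cv2.findContours(m,cv2.RETR_EXTERNAL,cv2.CHAIN_APPROX_NONE)[0],key=len)
    e=cv2.fitEllipse(c);cc[k]=e[0]
    P=onplane(im,c.reshape(-1,2),.01)
    A=np.c_[2*P[:,:2],np.ones(len(P))];s=np.linalg.lstsq(A,(P[:,:2]**2).sum(1),rcond=None)[0]
    print(k,"circle",e[0],"ctr",s[:2].round(4),"R",np.sqrt(s[2]+s[0]**2+s[1]**2).round(4))
    m=roi(white(im),*lb); ys,xs=np.nonzero(m); 
    P=onplane(im,np.c_[xs,ys],.01)
    rct=cv2.minAreaRect((P[:,:2]*1000).astype(np.float32)); print(" rect(mm)",rct)
    cv2.imwrite(f"pics/m_{k}.png",cv2.resize(np.hstack([m[90:220,300:520],roi(white(im),*b)[20:150,300:520] if 0 else m[90:220,300:520]]),None,fx=1,fy=1))
print("circle tri",tri(W["w1"],cc["w1"],W["w2"],cc["w2"]).round(4))
for k,b in(("w1",(230,0,500,190)),("w2",(300,65,550,240))):
    im=W[k]; cv2.imwrite(f"pics/z_{k}.png",cv2.resize(im["pixels"][b[1]:b[3],b[0]:b[2],::-1],None,fx=2.9,fy=2.9,interpolation=cv2.INTER_CUBIC))
E
python3 m.py
```

```text
w1 circle (426.5359191894531, 65.76326751708984) ctr [ 0.5733 -0.3445] R 0.0397
 rect(mm) ((466.96331787109375, -272.51885986328125), (76.71530151367188, 197.7926483154297), 9.48928165435791)
w2 circle (476.15435791015625, 122.90792846679688) ctr [ 0.5734 -0.3447] R 0.0398
 rect(mm) ((471.565185546875, -275.765625), (83.62135314941406, 189.78982543945312), 7.053892612457275)
circle tri [ 0.5745 -0.3443  0.0104]
```

View pics/z_w2.png

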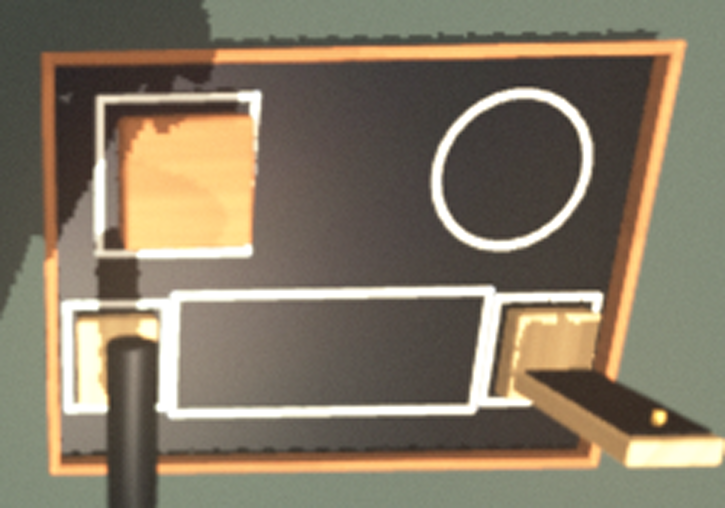

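View pics/z_w1.png

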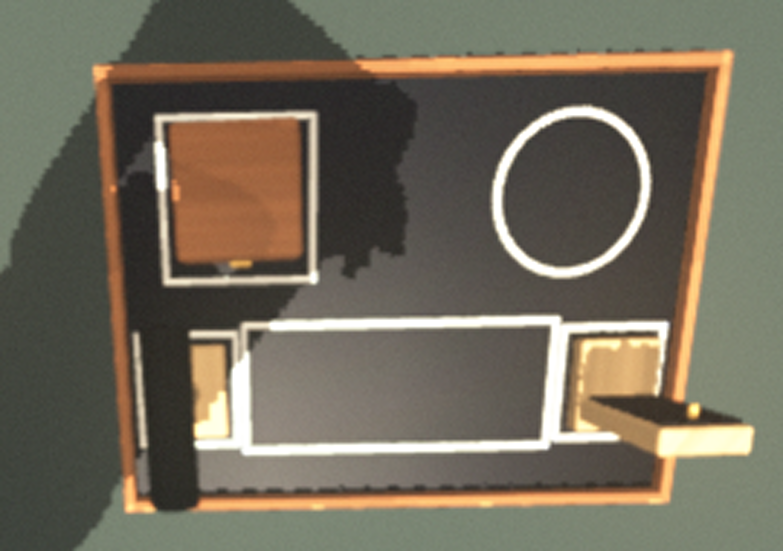

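Zooms: the long outline's black interior is clean in both views: in w2 about x 360..466, y 166..206, bounded by its white lines. I'll use that interior as one connected region.

```bash
cat > m2.py <<'E'
exec(open("m.py").read().split("cc={}")[0])
ce={}
for k,sd in(("w1",(366,133)),("w2",(412,185))):
    im=W[k]; v=hsv(im)[...,2]
    bw=(v<110).astype(np.uint8); n,l=cv2.connectedComponents(bw,connectivity=4)
    m=(l==l[sd[1],sd[0]]).astype(np.uint8); c=max(cv2.findContours(m,cv2.RETR_EXTERNAL,cv2.CHAIN_APPROX_NONE)[0],key=len)
    P=onplane(im,c.reshape(-1,2),.01)
    rc=cv2.minAreaRect((P[:,:2]*1000).astype(np.float32)); print(k,"inner rect",np.round(rc[0],1),np.round(rc[1],1),round(rc[2],2))
    q=cv2.approxPolyDP(c,6,True).reshape(-1,2); print(q.tolist())
    M=cv2.moments(c); ce[k]=proj(im,[[rc[0][0]/1000,rc[0][1]/1000,.01]])[0]
    if len(q)==4: ce[k+"q"]=q[np.argsort(q.sum(1))]
    h=hsv(im); m=((h[...,0]<16)&(h[...,1]>110)&(h[...,2]>60)).astype(np.uint8)*255
    m=roi(m,255,0,560,250) if k=="w2" else roi(m,255,10,495,185)
    pts=np.argwhere(m)[:,::-1]; 
    P=onplane(im,pts,.022); rc=cv2.minAreaRect((P[:,:2]*1000).astype(np.float32)); print(" tray rect",np.round(rc[0],1),np.round(rc[1],1),round(rc[2],2))
print("outline ctr tri",tri(W["w1"],ce["w1"],W["w2"],ce["w2"]))
if "w1q" in ce and "w2q" in ce:
    for a,b in zip(ce["w1q"],ce["w2q"]): print(" corner tri",tri(W["w1"],a,W["w2"],b).round(4))
for k,b in(("w3",(225,10,425,180)),("w4",(145,20,355,210)),("t1",(180,130,340,230))):
    im=W[k]; cv2.imwrite(f"pics/z_{k}.png",cv2.resize(im["pixels"][b[1]:b[3],b[0]:b[2],::-1],None,fx=3.8 if k!="t1" else 4.5,fy=3.8 if k!="t1" else 4.5,interpolation=cv2.INTER_CUBIC)[:590])
E
python3 m2.py
```

```text
w1 inner rect [ 288.9 -256. ] [ 746.9 1369.3] 4.22
[[0, 0], [0, 72], [16, 88], [26, 120], [0, 124], [0, 167], [41, 193], [0, 172], [0, 359], [47, 379], [101, 318], [140, 319], [71, 281], [68, 240], [77, 231], [37, 202], [66, 217], [67, 166], [94, 129], [163, 173], [201, 117], [232, 90], [262, 32], [272, 166], [235, 210], [188, 299], [202, 309], [224, 258], [234, 256], [231, 302], [257, 319], [258, 346], [250, 335], [253, 353], [243, 369], [272, 349], [370, 350], [395, 368], [419, 334], [402, 291], [409, 253], [437, 309], [451, 300], [433, 264], [484, 316], [505, 321], [523, 313], [542, 321], [606, 399], [639, 399], [639, 381], [605, 351], [639, 288], [639, 187], [565, 189], [583, 198], [569, 226], [574, 232], [559, 228], [568, 248], [555, 242], [565, 268], [543, 256], [565, 175], [639, 172], [639, 117], [616, 104], [639, 82], [639, 49], [598, 106], [582, 104], [639, 19], [639, 0], [330, 0], [351, 20], [267, 22], [281, 0]]
 tray rect [ 514.1 -279.9] [220.2 330. ] 7.97
w2 inner rect [ 471.8 -302.9] [ 58.7 100.6] 8.15
[[407, 169], [398, 203], [460, 203], [465, 168]]
 tray rect [ 515.8 -290.9] [220.2 352.8] 7.97
outline ctr tri [ 0.52759114 -0.16975244  0.41047886]
```

Run:
```python
exec(open("m.py").read().split("cc={}")[0])
a=[]
for k,b in(("w3",(225,10,325,100)),("w4",(145,30,245,120))):
    im=W[k]; a.append(cv2.resize(im["pixels"][b[1]:b[3],b[0]:b[2],::-1],None,fx=4,fy=4,interpolation=cv2.INTER_NEAREST))
cv2.imwrite("pics/bar34.png",np.hstack(a))
```

```text
(no output)
```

View pics/bar34.png

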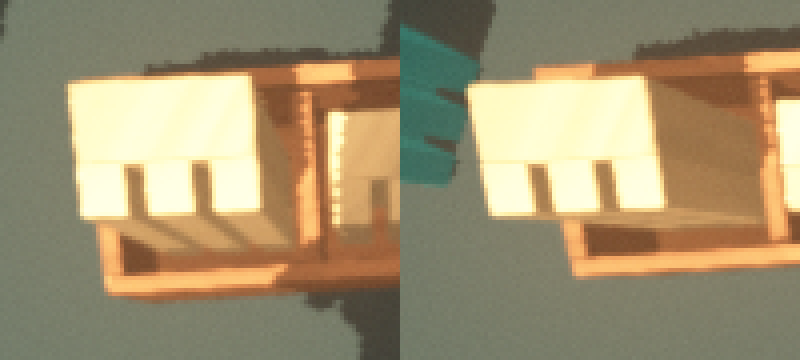

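The zoom shows the bar's top face cleanly: w3 corners are about (242,31), (288,29), (290,63), (245,64), with two slots opening on the robot side. I'll do the corners by mask.

```bash
cat > m3.py <<'E'
exec(open("m.py").read().split("cc={}")[0])
Q={}
def order(q): q=np.array(q); a=np.arctan2(*(q-q.mean(0)).T[::-1]); return q[np.argsort(a)]
def quad(c):
    h=cv2.convexHull(c); e=.5
    q=h.reshape(-1,2).astype(float)
    for e in np.arange(1,8,.25):
        q=cv2.approxPolyDP(h,e,True).reshape(-1,2)
        if len(q)==4: break
    # refine: fit lines to hull edge samples from contour
    pts=c.reshape(-1,2).astype(float); q=order(q).astype(float); L=[]
    for i in range(4):
        a,b=q[i],q[(i+1)%4]; u=(b-a)/np.linalg.norm(b-a); n=np.array([-u[1],u[0]]); t=(pts-a)@u; dd=(pts-a)@n
        s=(abs(dd)<1.6)&(t>.08*np.linalg.norm(b-a))&(t<.92*np.linalg.norm(b-a))
        vx,vy,x0,y0=cv2.fitLine(pts[s].astype(np.float32),cv2.DIST_HUBER,0,.01,.01).ravel(); L.append(np.cross([x0,y0,1],[x0+vx,y0+vy,1]))
    o=[]
    for i in range(4):
        p=np.cross(L[i-1],L[i]); o.append(p[:2]/p[2])
    return np.array(o)
for k,sd in(("w1",(366,133,305,104,428,160)),("w2",(412,185,352,158,472,214))):
    im=W[k]; v=im["pixels"].min(2)
    bw=roi((v<140).astype(np.uint8),*sd[2:]); n,l=cv2.connectedComponents(bw,connectivity=4)
    m=(l==l[sd[1],sd[0]]).astype(np.uint8); m=cv2.morphologyEx(m,cv2.MORPH_OPEN,np.ones((5,5)))
    c=max(cv2.findContours(m,cv2.RETR_EXTERNAL,cv2.CHAIN_APPROX_NONE)[0],key=len)
    q=quad(c); Q[k]=q; P=onplane(im,q,.01)
    print(k,q.round(1).tolist()); print(" ",P[:,:2].round(4).tolist(),"ctr",P.mean(0).round(4),"sides",np.linalg.norm(P-np.roll(P,-1,0),axis=1).round(4))
C=np.array([tri(W["w1"],a,W["w2"],b) for a,b in zip(Q["w1"],Q["w2"])]);print("tri",C.round(4).tolist(),C.mean(0).round(4))
for k,b in(("w3",(236,24,300,68)),("w4",(155,44,214,88))):
    im=W[k]; m=roi((im["pixels"].min(2)>140).astype(np.uint8),*b)
    print(k,im["pixels"].min(2)[45 if k=="w3" else 60, b[0]:b[2]:3])
    m=cv2.morphologyEx(m,cv2.MORPH_CLOSE,np.ones((7,7)))
    m=cv2.morphologyEx(m,cv2.MORPH_OPEN,np.ones((7,7)))
    c=max(cv2.findContours(m,cv2.RETR_EXTERNAL,cv2.CHAIN_APPROX_NONE)[0],key=cv2.contourArea)
    q=quad(c);Q[k]=q;print(k,q.round(1).tolist())
    P=onplane(im,q,.156);print(" ctr@.156",P.mean(0).round(4),"sides",np.linalg.norm(P-np.roll(P,-1,0),axis=1).round(4), "edge yaw",[np.degrees(np.arctan2(*(P[(i+1)%4]-P[i])[[1,0]])).round(1) for i in range(4)])
C=np.array([tri(W["w3"],a,W["w4"],b) for a,b in zip(Q["w3"],Q["w4"])]);print("bar tri",C.round(4).tolist(),C.mean(0).round(4))
print("sides",np.linalg.norm(C-np.roll(C,-1,0),axis=1).round(4))
# cone
T={}
for k,b in(("w1",(120,50,205,108)),("w2",(180,108,250,165)),("w3",(410,150,475,210)),("w4",(360,165,410,220))):
    im=W[k];h=hsv(im); m=roi(((h[...,0]>8)&(h[...,0]<35)&(h[...,1]>70)&(h[...,2]>110)).astype(np.uint8),*b)
    m=cv2.morphologyEx(m,cv2.MORPH_OPEN,np.ones((3,3)))
    c=max(cv2.findContours(m,cv2.RETR_EXTERNAL,cv2.CHAIN_APPROX_NONE)[0],key=len)
    P=onplane(im,c.reshape(-1,2),.005)[:,:2]; o=im["wfc"][:2,3]
    # tip = farthest point from camera nadir, foot: near half circle fit
    x0=P.mean(0); 
    ctr=np.array([.505,.028])
    for it in range(20):
        u=(ctr-o)/np.linalg.norm(ctr-o); rel=P-ctr; ang=np.arccos(np.clip(rel@u/np.linalg.norm(rel,axis=1),-1,1)); s=(ang>1.0)&(np.linalg.norm(rel,axis=1)<.036)
        A=np.c_[2*P[s],np.ones(s.sum())];sol=np.linalg.lstsq(A,(P[s]**2).sum(1),rcond=None)[0];ctr=sol[:2]
    T[k]=c.reshape(-1,2)[np.argmax((P-o)@u)].astype(float)
    print(k,"cone foot",ctr.round(4),"R",np.sqrt(sol[2]+ctr@ctr).round(4),s.sum(),"tip px",T[k],"tip@.11",onplane(im,[T[k]],.108)[0].round(4))
print("tip tri",tri(W["w1"],T["w1"],W["w3"],T["w3"]).round(4),tri(W["w2"],T["w2"],W["w4"],T["w4"]).round(4),tri(W["w2"],T["w2"],W["w3"],T["w3"]).round(4))
E
python3 m3.py
```

```text
w1 [[316.4, 114.3], [418.8, 112.7], [415.6, 150.5], [317.2, 152.2]]
  [[0.4862, -0.1909], [0.5078, -0.3485], [0.4495, -0.3568], [0.4276, -0.1992]] ctr [ 0.4678 -0.2739  0.01  ] sides [0.159  0.0589 0.1591 0.0591]
w2 [[362.5, 169.5], [465.8, 166.8], [460.4, 204.0], [361.8, 204.0]]
  [[0.4851, -0.191], [0.5088, -0.3482], [0.4482, -0.3569], [0.4287, -0.1994]] ctr [ 0.4677 -0.2739  0.01  ] sides [0.159  0.0612 0.1587 0.057 ]
tri [[0.4861, -0.1907, 0.0131], [0.508, -0.3498, 0.0065], [0.4496, -0.3553, 0.0135], [0.4276, -0.1995, 0.0079]] [ 0.4678 -0.2738  0.0103]
w3 [105 108 112 205 207 208 216 221 219 217 209 210 222 221 209 220 223 200
  72  72  65  64]
w3 [[241.5, 30.5], [286.6, 28.6], [289.4, 61.4], [245.6, 64.2]]
 ctr@.156 [0.5532 0.3524 0.156 ] sides [0.0487 0.0322 0.0492 0.0333] edge yaw [np.float64(-59.9), np.float64(-148.5), np.float64(121.3), np.float64(30.7)]
w4 [ 66  68 101 189 195 199 202 206 212 210 210 198 202 213 215 203 211 206
  83  74]
w4 [[162.0, 51.3], [204.9, 49.5], [210.5, 80.4], [167.4, 83.2]]
 ctr@.156 [0.5534 0.3522 0.156 ] sides [0.0474 0.0316 0.0494 0.0328] edge yaw [np.float64(-59.9), np.float64(-147.9), np.float64(121.4), np.float64(28.5)]
bar tri [[0.5551, 0.383, 0.1517], [0.5793, 0.3396, 0.1568], [0.5522, 0.3231, 0.1552], [0.5265, 0.3651, 0.1559]] [0.5533 0.3527 0.1549]
sides [0.05   0.0318 0.0492 0.034 ]
w1 cone foot [0.5131 0.0363] R 0.024 72 tip px [130.  71.] tip@.11 [0.5139 0.0329 0.108 ]
w2 cone foot [0.5088 0.0294] R 0.0267 86 tip px [190. 142.] tip@.11 [0.5145 0.0329 0.108 ]
w3 cone foot [0.513  0.0242] R 0.0244 53 tip px [464. 194.] tip@.11 [0.5144 0.0268 0.108 ]
w4 cone foot [0.5133 0.028 ] R 0.0239 60 tip px [402. 208.] tip@.11 [0.5137 0.0243 0.108 ]
tip tri [0.5143 0.0299 0.1131] [0.5161 0.0288 0.118 ] [0.5152 0.0305 0.1138]
```

Run:
```python
from h import *
d=np.deg2rad; q=tq(d(8)); c=[.5135,.0293]
r.move_to([*c,.20],q)
r.move_linear([*c,.078],vel=.12)
r.set_gripper(0.0,40); print("open",r.current_opening(),r.current_contact_force())
r.move_linear([*c,.085],vel=.05); print(r.current_opening(),r.current_contact_force())
r.move_linear([*c,.25],vel=.2)
r.move_to([.5734,-.3446,.25],q)
print(r.current_opening(),r.current_t())
import pickle
im=shot("wrist","w5.png");pickle.dump(im,open("w5.pkl","wb")); im=shot("scene","s5.png");pickle.dump(im,open("s5.pkl","wb"))
```

```text
open 0.18033989404156156 [-0.34092608  1.22193613  2.60442004]
0.1768010636546138 [-0.21168817  0.64530424 -0.85575949]
0.1786800949706351 9.775
```

View pics/w5.png

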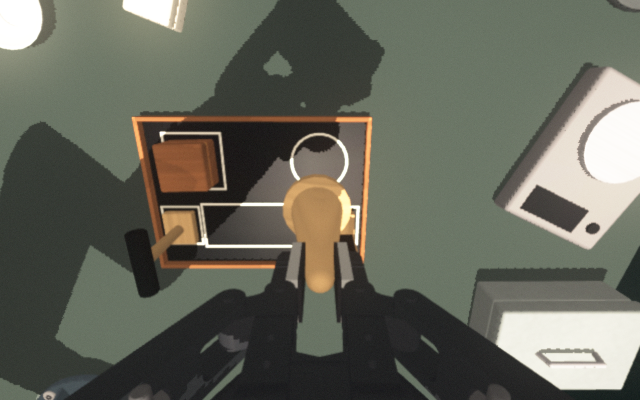

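View pics/s5.png

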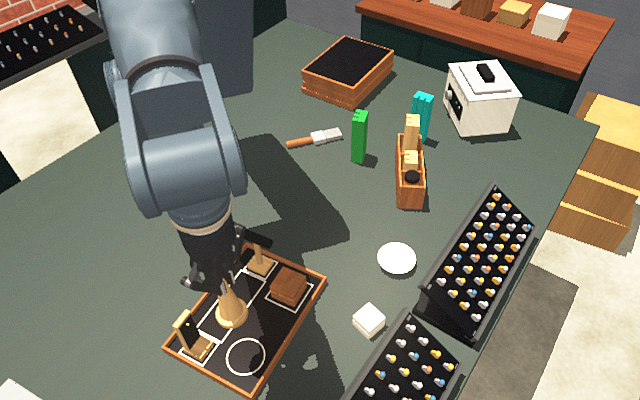

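The cone is held upright, with its foot at about (316,208). I'll check the held foot's position against the TCP, then lower it.

Run:
```python
from h import *
import pickle
im=pickle.load(open("w5.pkl","rb"))
print(proj(im,[[.5734,-.3446,.177],[.5734+.028,-.3446,.172],[.5734,-.3446+.028,.172],[.5734,-.3446-.028,.172]]).round(1))
h=cv2.cvtColor(im["pixels"],cv2.COLOR_RGB2HSV)
m=((h[...,0]>8)&(h[...,0]<30)&(h[...,1]>70)&(h[...,2]>80)).astype(np.uint8)
n,l=cv2.connectedComponents(m); m=l==l[205,316]
ys,xs=np.nonzero(m); print("top row",ys.min(),"x range rows195-215",xs[(ys>195)&(ys<215)].min(),xs[(ys>195)&(ys<215)].max())
top=np.median(xs[ys==ys.min()]); print(onplane(im,[[top,ys.min()]],.172), onplane(im,[[283,207],[350,207]],.177))
```

```text
[[318.7 204. ]
 [323.5 170. ]
 [285.8 197.6]
 [351.3 206.3]]
top row 115 x range rows195-215 147 367
[[ 0.6269625  -0.21672499  0.172     ]] [[ 0.56660212 -0.31547925  0.177     ]
 [ 0.57442817 -0.37077035  0.177     ]]
```

The foot sits about 3.5 mm toward the robot relative to the TCP. I'll compensate for that and lower until contact.

```bash
cat >> h.py <<'E'
def lower(zmin,step=.0007,thr=3.0,vel=.03):
    f0=np.array(r.current_contact_force())[2]
    while True:
        p=np.array(r.current_tool_pos())
        if p[2]-step<zmin: return "zmin",p[2]
        p[2]-=step; r.move_linear(p,vel=vel)
        f=np.array(r.current_contact_force())[2]-f0
        if f>thr: return "contact",round(float(f),2),float(r.current_tool_pos()[2])
E
python3 - <<'E'
from h import *
q=tq(np.deg2rad(8)); c=[.5769,-.3443]
r.move_to([*c,.25],q); r.move_linear([*c,.092],vel=.15)
print(lower(.0855)); print(r.current_t())
r.set_gripper(.55); r.sleep(.1); print(r.current_opening(),r.current_contact_force())
r.move_linear([*c,.22],vel=.25)
import pickle
im=shot("wrist","w6.png");pickle.dump(im,open("w6.pkl","wb")); print(r.current_t())
E
```

```text
('contact', 4.62, 0.08816066621634866)
13.325
0.5499593354837676 [ 0.46286122  0.4940119  -1.01489265]
14.5667
```

View pics/w6.png

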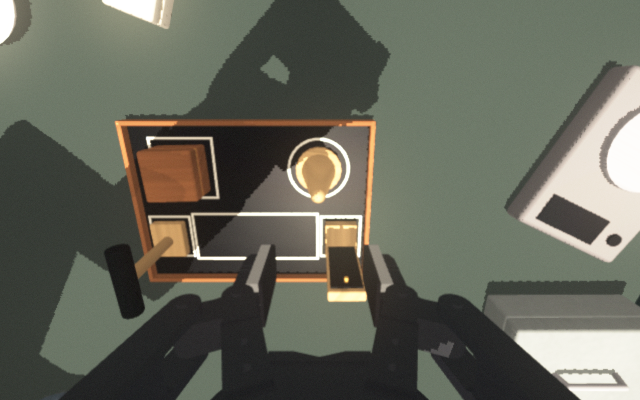

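The cone stands upright in the circle: ring about x 288..349, foot 296..341, so it is centred to roughly 1–2 mm. Next is the bar, starting with an IK check of the tilted grasp and the laying path.

```bash
cat > plan.py <<'E'
from h import *
d=np.deg2rad
A=d(55);YAW=d(30)
X=np.array([np.cos(YAW),np.sin(YAW),0]);Z=np.array([0,0,1.])
def tz(yaw,a): x=np.array([np.cos(yaw),np.sin(yaw),0]); return np.cos(a)*x-np.sin(a)*Z
bar=np.array([.5533,.3523,.118])
G=bar-.008*X-.003*tz(YAW,A)
pre=G-.10*tz(YAW,A)
E
python3 - <<'E'
from plan import *
for n,p,yw,a in[("pre",pre,YAW,A),("G",G,YAW,A),("lift",G+[0,0,.10],YAW,A)]+[("rot",[.46,.03,.25],0,A+d(k)) for k in(0,20,45,70,90)]+[("lay",[.46,.03,.03],0,A+d(90))]:
    s=r.inverse_kinematics(p,tq(yw,a)); print(n,np.round(p,3),None if s is None else np.round(s,2))
E
```

```text
pre [0.495 0.319 0.202] [0.48 0.22 2.02 0.08 0.29 1.46]
G [0.545 0.347 0.12 ] [0.49 0.45 1.93 0.15 0.14 1.39]
lift [0.545 0.347 0.22 ] [0.49 0.29 1.86 0.06 0.38 1.49]
rot [0.46 0.03 0.25] [-0.06 -0.11  2.23  0.08  0.41  1.45]
rot [0.46 0.03 0.25] [-0.04  0.02  2.    0.01  0.86  1.52]
rot [0.46 0.03 0.25] [-0.03  0.25  1.72 -0.01  1.35  1.54]
rot [0.46 0.03 0.25] [-0.03  0.5   1.47 -0.02  1.78  1.55]
rot [0.46 0.03 0.25] [-0.02  0.69  1.32 -0.02  2.09  1.55]
lay [0.46 0.03 0.03] [-0.02  0.99  1.37 -0.02  1.75  1.55]
```

Run:
```python
from plan import *
q=tq(YAW,A)
r.set_gripper(.9)
r.move_to([.5,.12,.34],tq(d(20),d(75)))
r.move_to(pre,q)
r.move_linear(G,vel=.1)
print(r.current_tool_pos()-G, r.current_contact_force())
import pickle
im=shot("wrist","w7.png"); s=shot("scene","s7.png")
cv2.imwrite("pics/s7z.png",cv2.resize(s["pixels"][40:240,280:480,::-1],None,fx=2.9,fy=2.9,interpolation=cv2.INTER_CUBIC))
print(r.current_t())
```

```text
[ 4.60760664e-05 -9.78441921e-06  5.31194966e-04] [0.15783085 0.64338457 0.29061456]
18.9333
```

View pics/w7.png

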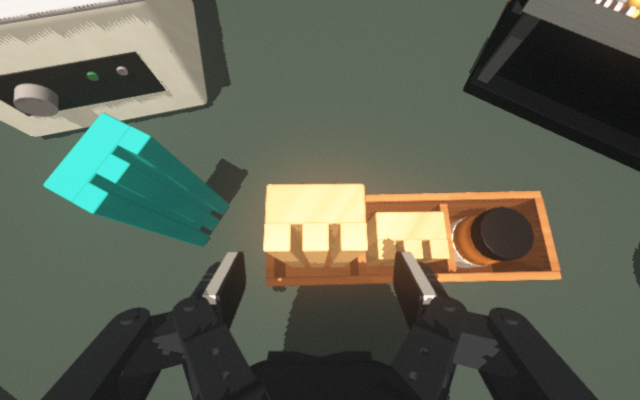

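View pics/s7z.png

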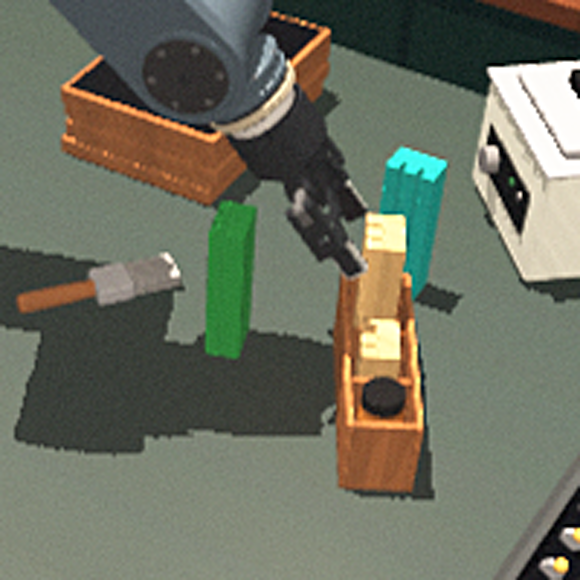

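The fingers straddle the bar (bar top x 265..367 in w7, pads at 235 and 400) and both flanks are clear. I'll advance 4 mm more for pad overlap, then grip and lift.

Run:
```python
from plan import *
q=tq(YAW,A)
G2=G+.004*tz(YAW,A)
r.move_linear(G2,vel=.05)
r.set_gripper(0.0,80); print("open",r.current_opening(),r.current_contact_force())
r.move_linear(G2+[0,0,.02],vel=.06); print(r.current_opening(),r.current_contact_force())
r.move_linear(G2+[0,0,.15],vel=.15); print(r.current_opening(),r.current_contact_force(),r.current_tool_pos())
s=shot("scene","s8.png");w=shot("wrist","w8.png");t=shot("top","t8.png")
cv2.imwrite("pics/s8z.png",np.hstack([cv2.resize(s["pixels"][20:220,280:480,::-1],None,fx=2,fy=2,interpolation=cv2.INTER_CUBIC),cv2.resize(w["pixels"][100:300,220:420,::-1],None,fx=2,fy=2)]))
print(r.current_t())
```

```text
open 0.5437763402804788 [-2.4774202   0.45806698  5.86460183]
0.5429621167190389 [-1.08369006 -0.06793026 -1.51109699]
0.5429943239850465 [-0.02637322  0.14807823 -0.66481426] [0.54644376 0.34833359 0.26593874]
21.2333
```

View pics/s8z.png

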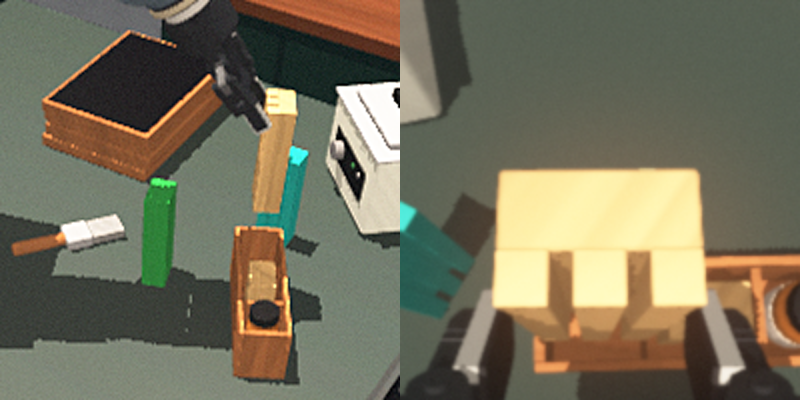

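The bar is held square with its slots toward the robot, the cell is clear, and the short bar stayed in place. Next I'll carry it to the open counter, tilt it by stages, and lower it.

Run:
```python
from plan import *
r.move_to([.47,.04,.28],tq(0,A+d(5)))
r.move_to([.46,.03,.22],tq(0,A+d(50)))
r.move_to([.46,.03,.12],tq(0,A+d(90)))
print(r.current_opening(),r.current_contact_force(),r.current_t())
s=shot("scene","s9.png");w=shot("wrist","w9.png")
cv2.imwrite("pics/s9z.png",np.hstack([cv2.resize(s["pixels"][100:300,240:440,::-1],None,fx=2,fy=2,interpolation=cv2.INTER_CUBIC),cv2.resize(w["pixels"][150:350,220:420,::-1],None,fx=2,fy=2)]))
```

```text
0.5423277084631489 [-0.13409742  0.25696136 -0.83008478] 23.9167
```

View pics/s9z.png

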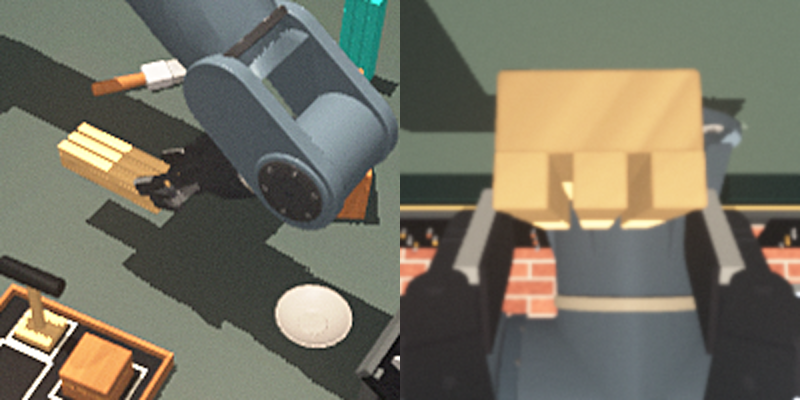

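View pics/w9.png

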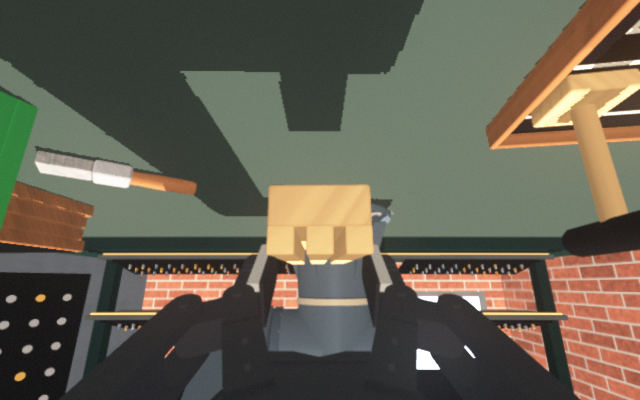

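The bar is horizontal with its slots up, and the counter below it is free. Lowering to contact.

Run:
```python
from plan import *
p=np.array(r.current_tool_pos())
r.move_linear([p[0],p[1],.031],vel=.08)
print(r.current_contact_force())
print(lower(.0215,thr=2.5)); print(r.current_torque(),r.current_t())
w=shot("scene"); cv2.imwrite("pics/s10.png",cv2.resize(w["pixels"][120:270,240:440,::-1],None,fx=3.5,fy=3.5,interpolation=cv2.INTER_CUBIC))
```

```text
[-0.49244087  0.09212981 -1.78037405]
('contact', 6.53, 0.025099308255507637)
[-0.05964727  0.33527599 -0.0875628 ] 27.7833
```

View pics/s10.png

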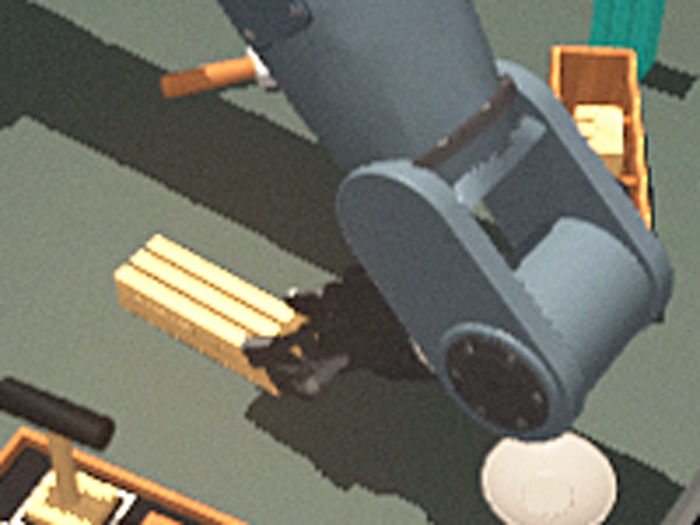

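Run:
```python
from plan import *
import pickle
r.set_gripper(.85); r.sleep(.25); print(r.current_opening(),r.current_contact_force())
p=np.array(r.current_tool_pos())
r.move_linear(p+[.01,0,.13],vel=.2)
r.move_to([.40,.03,.27],tq(0))
for k in("wrist","top","scene"):
    im=shot(k,k[0]+"11.png");pickle.dump(im,open(k[0]+"11.pkl","wb"))
print(r.current_t())
```

```text
0.8494161865436447 [-0.05727761 -0.31608964 -0.12237207]
30.475
```

View pics/w11.png

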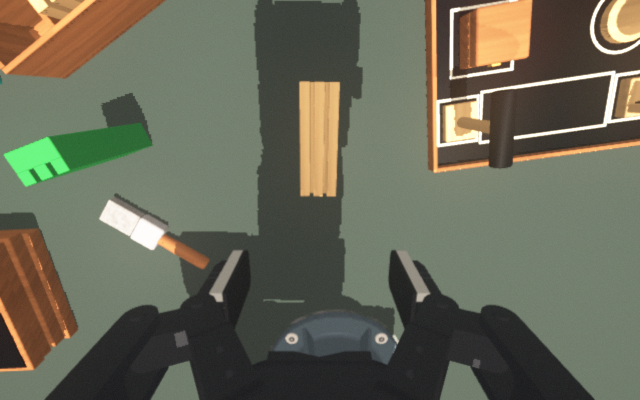

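View pics/s11.png

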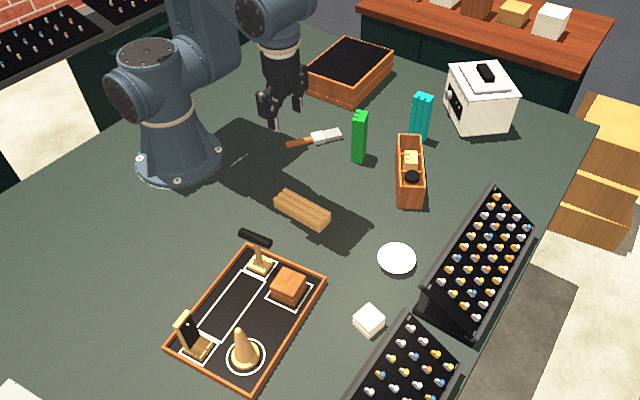

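The bar lies flat, slots up, at (300..340, 82..197) in w11. Measuring it by mask.

Run:
```python
exec(open("m3.py").read().split("for k,sd in")[0])
w=pickle.load(open("w11.pkl","rb"));t=pickle.load(open("t11.pkl","rb"));s=pickle.load(open("s11.pkl","rb"))
def oak(im): h=hsv(im); return ((h[...,0]>10)&(h[...,0]<32)&(h[...,1]>70)&(h[...,2]>100)).astype(np.uint8)
m=roi(oak(w),285,70,352,205); m=cv2.morphologyEx(m,cv2.MORPH_CLOSE,np.ones((5,5)))
c=max(cv2.findContours(m,cv2.RETR_EXTERNAL,cv2.CHAIN_APPROX_NONE)[0],key=cv2.contourArea)
q=quad(c); P=onplane(w,q,.034); print(q.round(1).tolist(),P.round(4).tolist(),"ctr",P.mean(0).round(4),"sides",np.linalg.norm(P-np.roll(P,-1,0),axis=1).round(4))
dd=P[1]+P[0]-P[2]-P[3]; print("yaw",np.degrees(np.arctan2(dd[1],dd[0])))
for x,y in((308,100),(308,140),(308,185)): print("depth",bydepth(w,[(x,y)])[0].round(4))
m=roi(oak(t),290,190,350,270); ys,xs=np.nonzero(m); print("top bbox",xs.min(),xs.max(),ys.min(),ys.max() ) if len(xs) else None
print("ctr in top:",proj(t,[P.mean(0)]).round(1), "scene", proj(s,[P.mean(0)]).round(1))
m=roi(oak(s),260,180,340,240); c2=max(cv2.findContours(m,cv2.RETR_EXTERNAL,cv2.CHAIN_APPROX_NONE)[0],key=cv2.contourArea)
print("scene poly",cv2.approxPolyDP(cv2.convexHull(c2),2,True).reshape(-1,2).tolist(),"pred top corners",proj(s,P).round(1).tolist())
```

```text
[[299.0, 81.0], [339.5, 81.0], [335.4, 196.0], [299.0, 196.0]] [[0.5017, 0.0535, 0.034], [0.5017, 0.0034, 0.034], [0.3515, 0.0058, 0.034], [0.3515, 0.0569, 0.034]] ctr [0.4266 0.0299 0.034 ] sides [0.0501 0.1502 0.0511 0.1503]
yaw -1.0947529435535464
depth [0.4794 0.0426 0.0343]
depth [0.4293 0.0433 0.0332]
depth [0.3673 0.0441 0.033 ]
top bbox 318 336 234 246
ctr in top: [[326.9 229.2]] scene [[300.8 205.2]]
scene poly [[273, 198], [285, 187], [329, 211], [330, 221], [318, 232], [274, 207]] pred top corners [[330.3, 212.3], [318.5, 224.9], [271.9, 198.5], [284.5, 186.8]]
```

The counter measurement is consistent: centre (0.4266, 0.030), sides 50×150 mm, yaw about −1°. I'll regrip by the middle and carry it to above the outline.

Run:
```python
from plan import *
import pickle
c=[.4266,.030]; q=tq(d(-.8))
r.move_to([*c,.13],q)
r.move_linear([*c,.028],vel=.1)
r.set_gripper(0,60); print(r.current_opening(),r.current_contact_force())
r.move_linear([*c,.05],vel=.05); r.move_linear([*c,.24],vel=.2)
o=[.4678,-.2739]; 
r.move_to([*o,.24],tq(d(-82.1))); print(r.current_q().round(2) if hasattr(r.current_q(),'round') else r.current_q())
r.move_linear([*o,.15],vel=.15)
print(r.current_opening(),r.current_contact_force())
for k in("wrist","top","scene"):
    im=shot(k,k[0]+"12.png");pickle.dump(im,open(k[0]+"12.pkl","wb"))
print(r.current_t())
```

```text
0.0003968863871807601 [-0.0649252   0.70885671  0.22066442]
[-0.61  0.31  1.65  0.    1.18  2.39]
0.003208162310071817 [-0.49687513  0.87420113  0.91232402]
36.7167
```

View pics/w12.png

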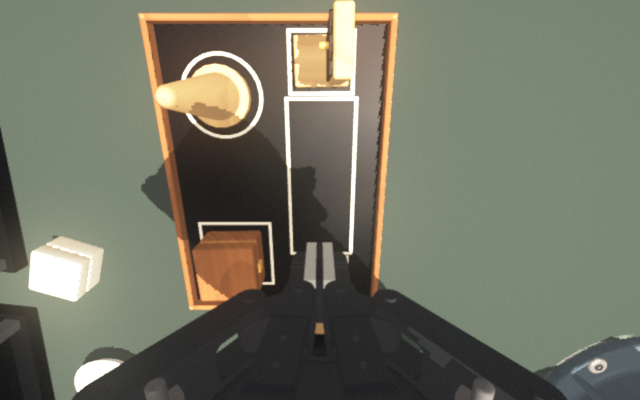

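View pics/s12.png

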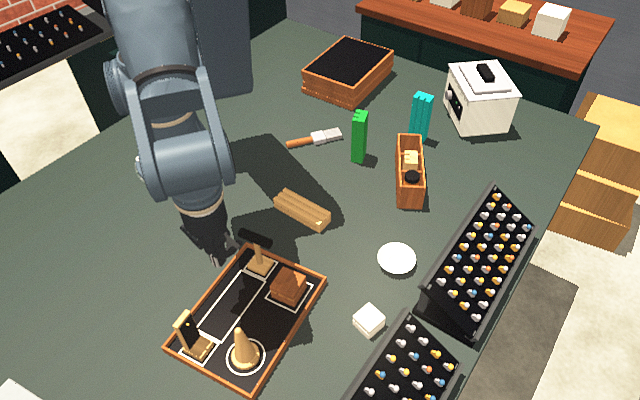

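The grasp missed: the gripper reads fully shut and the bar is still on the counter at (302,210) in the scene view. I'll find out why before moving on.

Run:
```python
exec(open("m3.py").read().split("for k,sd in")[0])
print(r.current_tool_pos(),r.current_opening(),r.current_t())
for n in("s11","s12"):
    s=pickle.load(open(n+".pkl","rb"));h=hsv(s); m=roi(((h[...,0]>10)&(h[...,0]<32)&(h[...,1]>70)&(h[...,2]>100)).astype(np.uint8),255,175,345,245)
    c2=max(cv2.findContours(m,cv2.RETR_EXTERNAL,cv2.CHAIN_APPROX_NONE)[0],key=cv2.contourArea)
    print(n,cv2.approxPolyDP(cv2.convexHull(c2),2,True).reshape(-1,2).tolist())
    cv2.imwrite(f"pics/{n}z.png",cv2.resize(s["pixels"][170:250,250:350,::-1],None,fx=4,fy=4,interpolation=cv2.INTER_CUBIC))
a=cv2.imread("pics/s11z.png");b=cv2.imread("pics/s12z.png");cv2.imwrite("pics/cmp.png",np.hstack([a,b]))
```

```text
[ 0.46829734 -0.27410648  0.1510461 ] 0.0029415169475249005 36.7167
s11 [[273, 198], [285, 187], [329, 211], [330, 221], [318, 232], [274, 207]]
s12 [[273, 198], [285, 187], [329, 211], [330, 221], [318, 232], [276, 208]]
```

View pics/cmp.png

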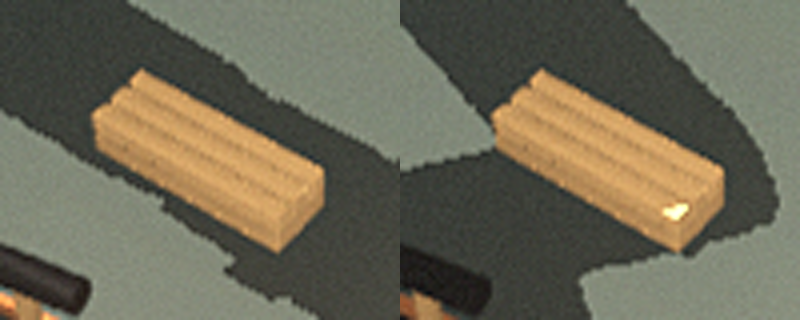

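View pics/t12.png

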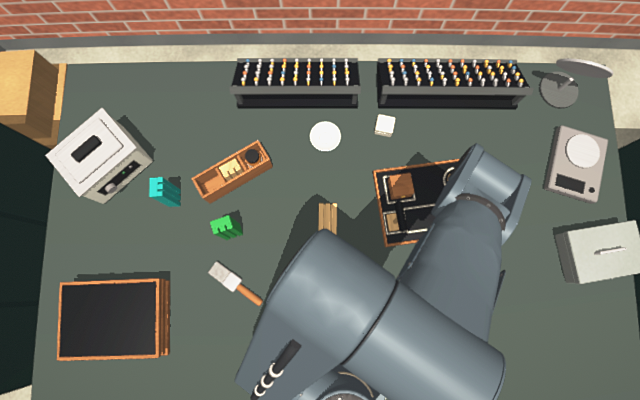

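The bar is untouched in both views, so the hand can't have been round it. I'll redo the regrip with readings and a picture at each step before closing.

Run:
```python
from plan import *
c=[.4266,.030]; q=tq(d(-.8))
r.move_linear([.4678,-.2739,.22],vel=.25)
r.set_gripper(.85); print("open",r.current_opening(),r.current_t())
r.move_to([*c,.13],q); print(r.current_tool_pos(),r.current_t())
r.move_linear([*c,.028],vel=.12); print(r.current_tool_pos(),r.current_opening(),r.current_contact_force(),r.current_t())
w=shot("wrist","w13.png"); s=shot("scene","s13.png")
cv2.imwrite("pics/s13z.png",cv2.resize(s["pixels"][130:280,220:420,::-1],None,fx=3.5,fy=3.5,interpolation=cv2.INTER_CUBIC))
```

```text
open 0.84826525469481 37.8333
[0.42728634 0.02945983 0.13033379] 39.05
[0.42697567 0.0298882  0.02844154] 0.8476336602278497 [0.41921716 0.27059544 0.31636118] 40.05
```

View pics/w13.png

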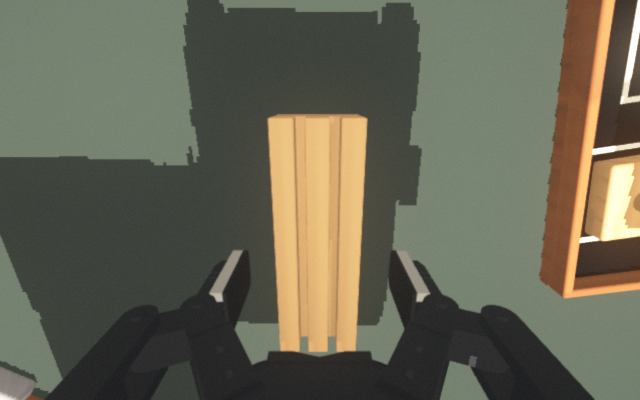

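View pics/s13z.png

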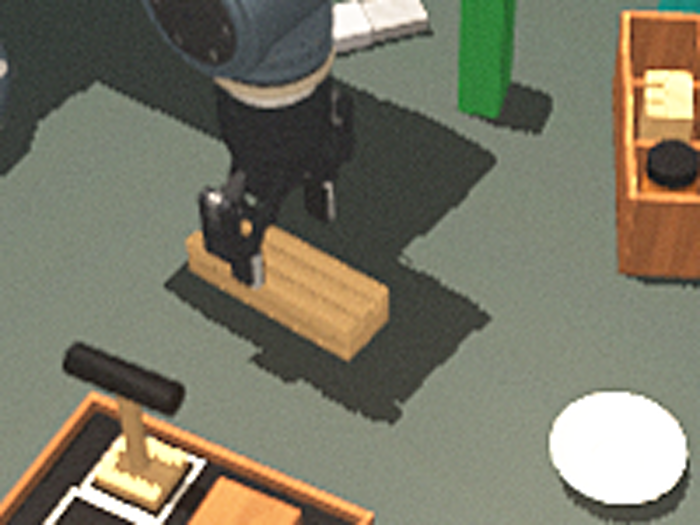

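Run:
```python
from plan import *
s=shot("scene"); w=shot("wrist")
P=[[.4266,.03,.034],[.427,.03-.036,.010],[.427,.03+.036,.010],[.427,.03-.036,.02],[.427,.03+.036,.02]]
for p in P: print(p,"scene zoom",((proj(s,[p])[0]-[220,130])*3.5).round(0),"wrist",proj(w,[p])[0].round(0))
# depth of fingertips seen
for px in((219+73,130+80),(220+93,130+61),(220+71,130+78)): print(px,bydepth(s,[px])[0].round(3), s["pixels"][px[1],px[0]])
for px in((238,262),(402,262),(318,130),(318,340)): print(px,bydepth(w,[px])[0].round(3))
```

```text
[0.4266, 0.03, 0.034] scene zoom [283. 263.] wrist [317. 251.]
[0.427, -0.005999999999999998, 0.01] scene zoom [254. 316.] wrist [372. 232.]
[0.427, 0.066, 0.01] scene zoom [315. 256.] wrist [262. 233.]
[0.427, -0.005999999999999998, 0.02] scene zoom [254. 307.] wrist [375. 239.]
[0.427, 0.066, 0.02] scene zoom [314. 247.] wrist [259. 240.]
(292, 210) [ 0.434 -0.013  0.06 ] [94 89 83]
(313, 191) [0.439 0.066 0.062] [62 54 55]
(291, 208) [ 0.437 -0.018  0.074] [59 56 50]
(238, 262) [0.44  0.066 0.066]
(402, 262) [ 0.439 -0.01   0.067]
(318, 130) [0.495 0.028 0.034]
(318, 340) [0.362 0.03  0.034]
```

Run:
```python
from plan import *
import pickle
w=pickle.load(open("w12.pkl","rb")); print("shut, TCP z .151; tips:")
for px in((311,246),(328,246),(311,260),(328,260),(311,280)): print(px,bydepth(w,[px])[0].round(3))
print("predicted tip px",proj(w,[[.468,-.274,.151-.022],[.468,-.274,.151],[.468,-.274,.151+.02]]).round(0))
w=shot("wrist"); print("now open .85")
for px in((240,254),(236,258),(232,270),(225,285),(215,295)): print(px,bydepth(w,[px])[0].round(3))
print(r.finger_overhang)
s=shot("scene")
g=s["pixels"][195:216,285:300].min(2); 
for px in((292,209),(293,210),(293,211),(292,212),(312,190),(313,191),(313,192)): print(px,bydepth(s,[px])[0].round(3),s["pixels"][px[1],px[0]])
```

```text
shut, TCP z .151; tips:
(311, 246) [ 0.475 -0.286  0.174]
(328, 246) [ 0.467 -0.287  0.175]
(311, 260) [ 0.475 -0.286  0.188]
(328, 260) [ 0.467 -0.286  0.187]
(311, 280) [ 0.474 -0.286  0.204]
predicted tip px [[321. 230.]
 [322. 246.]
 [322. 264.]]
now open .85
(240, 254) [0.44  0.067 0.06 ]
(236, 258) [0.439 0.068 0.063]
(232, 270) [0.439 0.067 0.073]
(225, 285) [0.44  0.066 0.085]
(215, 295) [0.439 0.069 0.09 ]
0.022
(292, 209) [ 0.434 -0.012  0.062] [92 89 83]
(293, 210) [ 0.437 -0.012  0.061] [169 163 152]
(293, 211) [ 0.435 -0.011  0.055] [163 158 147]
(292, 212) [ 0.433 -0.013  0.052] [189 157 124]
(312, 190) [0.435 0.068 0.062] [35 35 32]
(313, 191) [0.438 0.068 0.061] [66 64 60]
(313, 192) [0.439 0.067 0.058] [56 55 48]
```

Cause found. By both cameras, the fingertips stand about 23–25 mm behind the reported TCP rather than 22 mm ahead of it. That also explains the cone opening reading of 0.18, which means it was gripped near its top. I'll rely on the measured fingers and descend in guarded steps to put the tips about 12 mm above the counter.

Run:
```python
from plan import *
c=[.4266,.030]
print(r.inverse_kinematics([*c,-.008],tq(d(-.8))))
for z in(.010,-.001,-.006):
    r.move_linear([*c,z],vel=.08); f=np.array(r.current_contact_force()); print(z,f.round(2)); 
    if abs(f[2])>4: break
w=shot("wrist","w14.png"); s=shot("scene")
cv2.imwrite("pics/s14z.png",cv2.resize(s["pixels"][130:280,220:420,::-1],None,fx=3.5,fy=3.5,interpolation=cv2.INTER_CUBIC))
for px in((240,254),(236,258)): print(px,bydepth(w,[px])[0].round(3))
print(r.current_t())
```

```text
[-3.87403728e-02  5.43522027e-01  2.10070928e+00 -4.44089210e-16
  4.97361344e-01  1.54601859e+00]
0.01 [-0.47 -0.04  0.62]
-0.001 [ 0.15  0.52 -0.31]
-0.006 [ 0.3  -0.05 -0.01]
(240, 254) [0.439 0.067 0.024]
(236, 258) [0.439 0.068 0.029]
41.3583
```

View pics/s14z.png

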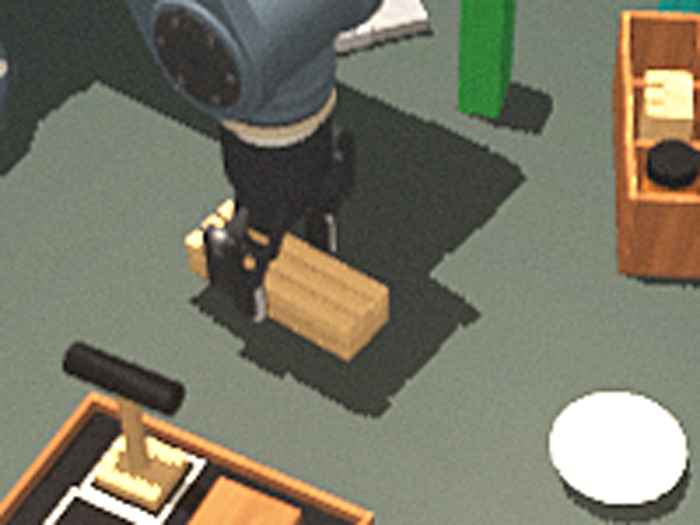

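The fingers now straddle the middle of the bar, with tips at about 15–20 mm. Closing, lifting, and carrying.

Run:
```python
from plan import *
import pickle
c=[.4266,.030]
r.set_gripper(0.0,60); op=r.current_opening(); print(op,r.current_contact_force())
assert op>.45
r.move_linear([*c,.01],vel=.06); print(r.current_opening(),r.current_contact_force())
r.move_linear([*c,.19],vel=.2)
o=[.4678,-.2739]
r.move_to([*o,.19],tq(d(-82.1)))
r.move_linear([*o,.12],vel=.15)
print(r.current_opening(),r.current_tool_pos(),r.current_contact_force())
for k in("wrist","scene"):
    im=shot(k,k[0]+"15.png");pickle.dump(im,open(k[0]+"15.pkl","wb"))
print(r.current_t())
```

```text
0.5744219069543658 [-1.18811359 -0.45161452  6.10392065]
0.5787068269393119 [ 0.26075537 -0.83444435 -1.4024825 ]
0.5695389935059361 [ 0.46830686 -0.27370653  0.12070045] [ 0.5500927  -1.15735686 -1.21322193]
45.0667
```

View pics/w15.png

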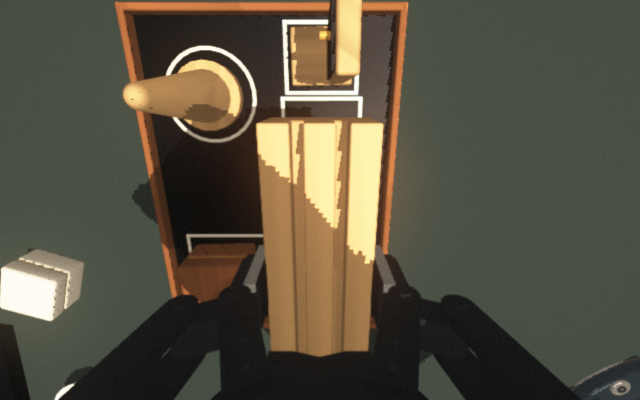

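View pics/s15.png

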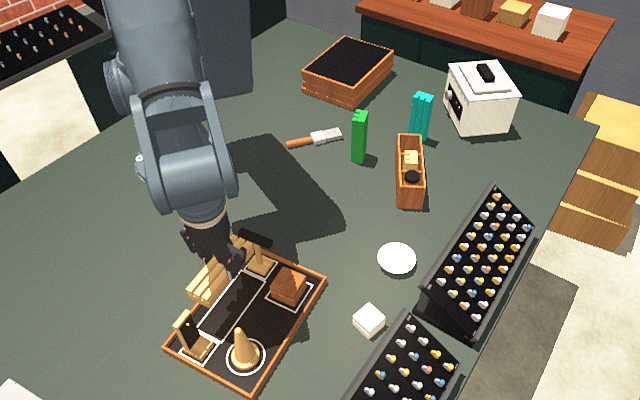

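The bar is held level by its middle, slots up, over the outline and clear of both stands. Lowering under guard.

Run:
```python
from plan import *
import pickle
o=[.4678,-.2739]
r.move_linear([*o,.04],vel=.12); print(r.current_contact_force())
r.move_linear([*o,.010],vel=.06); print(r.current_contact_force())
print(lower(-.001,thr=3)); print(r.current_contact_force(),r.current_tool_pos(),r.current_t())
w=shot("wrist","w16.png");pickle.dump(w,open("w16.pkl","wb"))
```

```text
[-0.07986446 -0.14864501 -1.17511371]
[ 0.41634496  0.389926   -0.94615461]
('contact', 11.45, 0.004399415847340708)
[-4.07886911  1.84858159 10.50835712] [ 0.46789765 -0.27402753  0.00439942] 48.7833
```

View pics/w16.png

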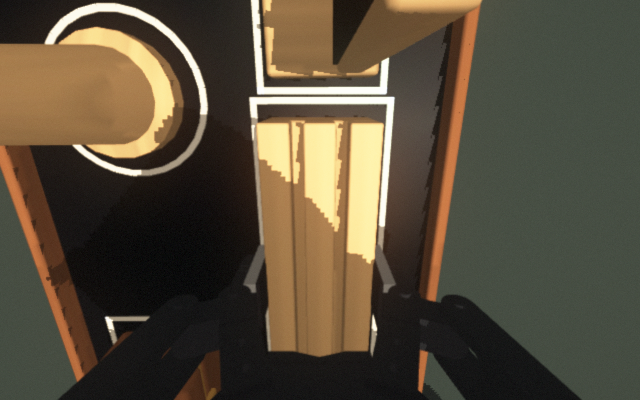

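The bar sits inside its outline (outline x 252..393, bar 258..382), with contact at the expected height. Releasing and rising for a check.

```bash
python3 - <<'E'
from plan import *
import pickle
r.set_gripper(.75); r.sleep(.1); print(r.current_opening(),r.current_contact_force())
o=[.4678,-.2739]
r.move_linear([*o,.10],vel=.1); r.move_linear([*o,.24],vel=.25)
r.move_to([.42,-.20,.30],tq(d(7)))
for k in("wrist","scene"):
    im=shot(k,k[0]+"17.png");pickle.dump(im,open(k[0]+"17.pkl","wb"))
print(r.current_t())
E
cat > m4.py <<'E'
exec(open("m3.py").read().split("for k,sd in")[0])
w=pickle.load(open("w17.pkl","rb"))
cv2.imwrite("pics/w17z.png",cv2.resize(w["pixels"][0:200,250:520,::-1],None,fx=2.9,fy=2.9,interpolation=cv2.INTER_CUBIC))
E
python3 m4.py
```

```text
0.7485551794904677 [ 1.29598053  0.85549645 -0.02416205]
52.4917
```

View pics/w17z.png

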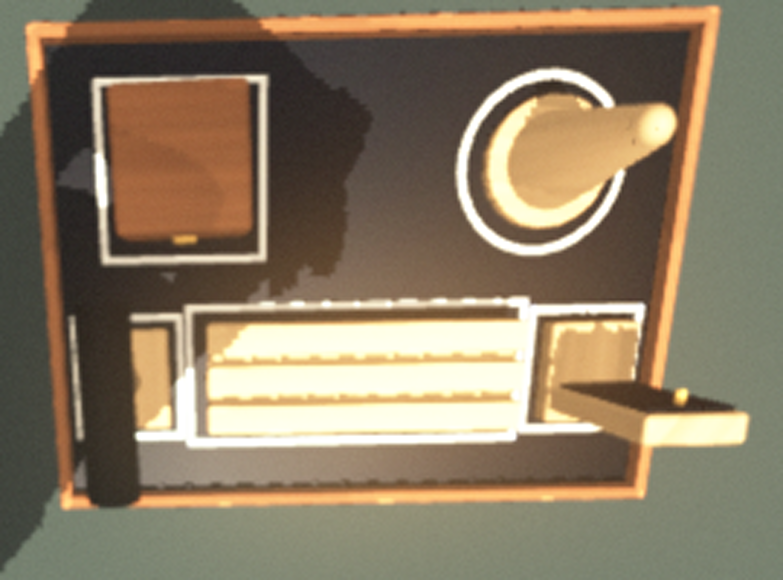

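View pics/s17.png

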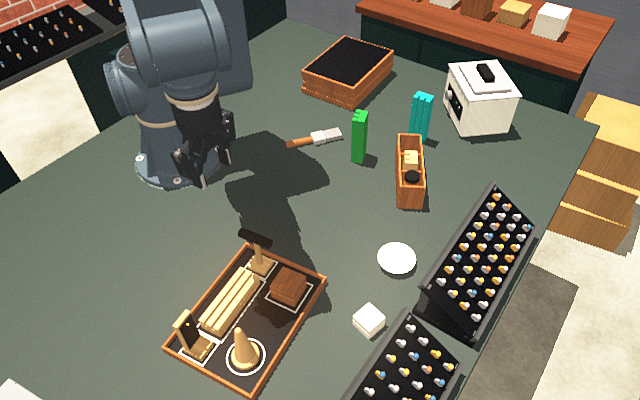

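```bash
cat >> m4.py <<'E'
m=roi((w["pixels"].min(2)>120).astype(np.uint8),319,110,431,153)
# exclude outline (white): oak has saturation
h=hsv(w); oak=((h[...,1]>45)&(h[...,2]>130)).astype(np.uint8)
m=cv2.morphologyEx(roi(oak,316,104,431,153),cv2.MORPH_CLOSE,np.ones((7,7)));m=cv2.morphologyEx(m,cv2.MORPH_OPEN,np.ones((7,7)))
c=max(cv2.findContours(m,cv2.RETR_EXTERNAL,cv2.CHAIN_APPROX_NONE)[0],key=cv2.contourArea)
q=quad(c);P=onplane(w,q,.044);print(q.round(1).tolist(),"ctr",P.mean(0).round(4),"sides",np.linalg.norm(P-np.roll(P,-1,0),axis=1).round(4))
dd=P[1]+P[2]-P[0]-P[3];print("yaw of bar",np.degrees(np.arctan2(dd[1],dd[0])).round(1),"want -82.1")
for px in((330,140),(370,132),(420,124),(420,145)):print("depth",bydepth(w,[px])[0].round(4))
# cone foot: predicted outlines for centred foot vs image
th=np.linspace(0,2*np.pi,72)
vis=w["pixels"][:,:,::-1].copy()
for rr,z,col in((.028,.02,(0,0,255)),):
    p=proj(w,np.c_[.5734+rr*np.cos(th),-.3446+rr*np.sin(th),np.full(72,z)])
    big=cv2.resize(vis[0:110,390:520],None,fx=5,fy=5,interpolation=cv2.INTER_CUBIC)
    cv2.polylines(big,[((p-[390,0]+.5)*5).astype(np.int32)],True,col,1)
tip=proj(w,[[.5734,-.3446,.123]])[0]; cv2.circle(big,tuple(((tip-[390,0]+.5)*5).astype(int)),3,(255,0,0),-1)
cv2.imwrite("pics/cone.png",big)
E
python3 m4.py
```

```text
[[316.0, 104.4], [377.0, 103.9], [377.0, 110.0], [316.0, 126.2]] ctr [ 0.4888 -0.2298  0.044 ] sides [0.0812 0.0079 0.0845 0.0284]
yaw of bar -75.5 want -82.1
depth [ 0.4481 -0.2131  0.0436]
depth [ 0.4655 -0.2662  0.0433]
depth [ 0.4841 -0.3328  0.0407]
depth [ 0.4563 -0.3384  0.0436]
```

View pics/cone.png

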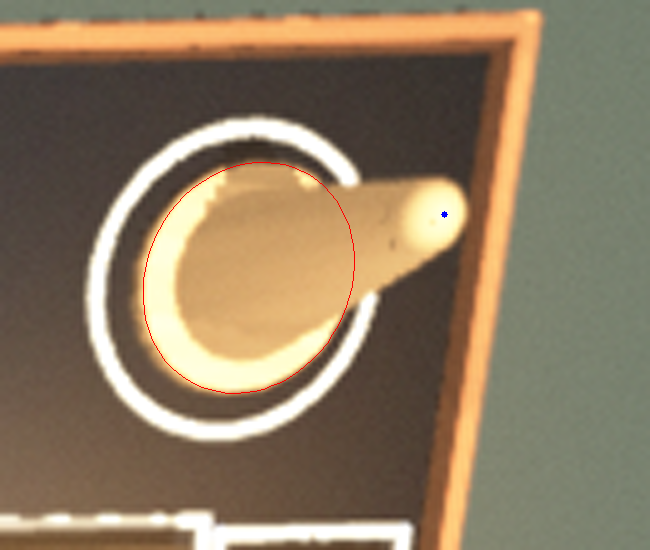

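The cone matches its predicted centred outline to about 1 mm, and the tip agrees, so it is upright. The mask for the bar failed, so I'll overlay the predicted bar top at the outline centre instead.

```bash
cat > m5.py <<'E'
exec(open("m3.py").read().split("for k,sd in")[0])
w=pickle.load(open("w17.pkl","rb"))
y=np.deg2rad(-82.1);u=np.array([np.cos(y),np.sin(y)]);v=np.array([-u[1],u[0]]);c=np.array([.4678,-.2739])
K=[np.r_[c+a*.075*u+b*.025*v,.044] for a,b in((-1,-1),(1,-1),(1,1),(-1,1))]
p=proj(w,K);print("predicted px",p.round(1).tolist())
x0,y0,x1,y1=300,92,445,162
big=cv2.resize(w["pixels"][y0:y1,x0:x1,::-1],None,fx=5.4,fy=5.4,interpolation=cv2.INTER_CUBIC)
cv2.polylines(big,[((p-[x0,y0]+.5)*5.4).astype(np.int32)],True,(0,0,255),1)
cv2.imwrite("pics/barchk.png",big)
E
python3 m5.py
```

```text
predicted px [[321.4, 150.2], [428.9, 148.3], [432.8, 111.0], [320.9, 113.1]]
```

View pics/barchk.png

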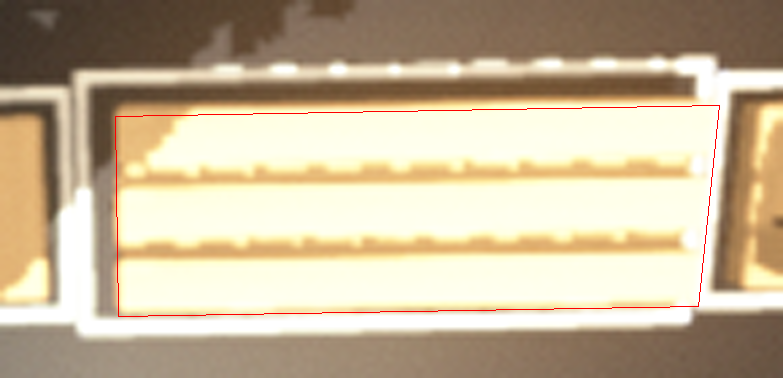

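The bar's top matches the predicted rectangle to about 2 mm, in both position and angle. The arm is clear, so I'm handing in.

Run:
```python
from h import *
print(r.current_t(),r.current_contact_force()); print(r.hand_in())
```

```text
52.4917 [-0.94101827  0.78714885 -0.83039982]
the job is handed in; nothing more can be done
None
```

I put both pieces in their outlines and handed the job in at 52.5 s of the 70 s allowed. No verdict was reported.

- **Cone:** it stands upright in the round outline. An overlay of its expected foot and tip matched the picture to about 1 mm.
- **Bar:** I took it tilted out of the caddy, turned it slots up and laid it on the open counter. I let go, took it again by its middle and lowered it into the long outline, feeling for contact. It lies slots up, and an overlay of its expected top matched position and angle to about 2 mm. Depth readings put its top at 41–44 mm, against 44 mm expected.
- **Other pieces:** they look unmoved in the last pictures; I judged this by eye and did not measure it.

**What failed or disagreed:**
- **Fingertips:** both cameras showed them about 23–25 mm behind the reported TCP, not 22 mm ahead of it as `r.finger_overhang` says. So my first regrasp of the bar closed on air above it without touching it. I repeated it using the measured fingertip position. The cone, and probably the bar's first grasp, were also held by less than planned, but neither slipped.
- **Bar mask:** in the last check the colour mask for the bar failed, so I compared it with a drawn outline instead.

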